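# Hook and swing the cover onto the dust filter box

### The arm

A 6-joint arm with a two-finger parallel gripper is mounted at the origin on the work surface. World frame = base frame: x ahead of the robot, y to its left, z up, the work surface at z = 0. Lengths are in mm, angles in rad, forces in N, time in s.
With the tool pointing down it reaches from about 325 to 900 mm from the base axis. Payload 6.1 kg.
Tool frame: the origin (TCP) lies on the mounting face of the last link; the fingertips stand 182 mm ahead of it and the grasp point (between the pads) lies 164 mm ahead of it; z points along the fingers, y is the line along which they close (so a half turn about z gives the same grasp; the last joint's range is limited). The gripper opens to 87 mm and grips with 3 to 60 N. Pads are 19 mm wide; open, the fingers measure 117 mm over their backs; the gripper's body (75 mm by 190 mm) begins 51 mm behind the grasp point.
Start: joints at [-1.243, 0.22, 1.526, -0, 1.395, -0.126], TCP at [273.983, -561.739, 404.738] pointing down, gripper open.
Joint ranges: [-2.98, 2.98], [-0.91, 2.08], [0.09, 2.57], [-1.24, 4.39], [0.2, 2.65], [-2.68, 2.68]. Speed limits (rad/s): [2.57, 2.57, 3.01, 3.14, 3.14, 3.14].

### API

Orientations are given as a unit quaternion [x, y, z, w].
In Python, from plant import bot, cams gives the robot as it stands. Calls block until the motion is done:
- bot.movep(position, orientation): joint-space move of the TCP to a pose.
- bot.move_linear(position, attitude=None, rate=150, stop_force=None): straight line of the TCP; attitude=None keeps the orientation; rate is the mean speed in mm/s. With stop_force (N) it stops when the force on the tool has changed by that much, and returns True; else False.
- bot.move_joints(angles): joint-space move.
- bot.gripper_open() and bot.clamp(squeeze=None): open the fingers fully, or close them until they stop; squeeze is the grip in N (None keeps the last).
- bot.sleep(seconds).
- bot.solve_ik(position, orientation): joint angles nearest the present ones, or None.
- bot.state(): the state.
- cams.snapshot(name): name is "scene" or "top" or "wrist"; returns the picture (420x560x3 uint8, red, green, blue); there is no depth.
- cams.camera_info(name): a dict with "vertical_fov" (degrees; the focal length in pixels is half the picture's height over the tangent of half this angle, whatever the lens; pixels are square), "cx", "cy" (the principal point, pixels), "extrinsics" (4x4, takes a point from world to camera coordinates). Camera axes: x right, y down, z forward; pixel columns grow to the right and rows downward; lengths in mm; the calibration is good to about 2 mm. A picture is of the moment at which its call begins: read the wrist's pose just before it. camera_info takes no time and is no camera call; for the wrist camera it gives the pose at the moment of the call.
A pose or a line that the arm cannot do raises bot.IKError and nothing moves.
- bot.close_job(): hands the job in; it is judged then, once.
The state is a dict: "t": time; "qpos": joint angles; "joint_vel": joint speeds; "joint_efforts": joint torques, N m; "tcp_pos": TCP position; "tcp_rot": TCP orientation; "wrist_force": force on the tool from outside, world axes, zero at the start; "moment": the same for the moment, N m; "finger_gap": opening from 0.0 (shut) to 1.0 (fully open); "gripper_force": force on a finger pad.
Only numpy, scipy, OpenCV 4.12 (cv2) and the standard library are available. Lean on these libraries where they do the work, as an engineer would, in place of code of your own. Each camera call takes 0.05 s, during which the arm holds its last target. There are 200 camera calls.

### The job

Close the grey dust filter box with the yellow cover: hold the cover tilted with its tongue end low, hook the tongue under the black lip of the box, then swing the other end down until the cover lies flat and fully home in its frame, and let go. Leave the plain blue cover, which does not fit, where it lies.

Things in the scene. Friction and masses are not known exactly. Their poses are not given: they have to be found in the camera images.
- filter_box: Grey open box, 196 (x) x 136 (y) mm, fixed, lip end (-x) towards the robot. Origin: centre of underside, z up. In mm: ledge for the cover at z 60; around it end wall x -90, far stop x 90 (top z 78), side cheeks y +-60 (tops z 72), all vertical. Black lip, full width, overhangs from the end wall to x -60, z 82 to 90: slot under it 22 high, 30 deep. Hose stub at +x.
- tongue_cover: Yellow cover, loose, about 0.2 kg, flat on the bench, tongue (-x) towards the robot. Plate 120 (x) x 100 (y) x 8 mm; black grip block on its centre, 40 (x) x 26 (y) mm, top at z 44. Origin: centre of the plate's underside, z up. Seated in mid-play its origin is at x 20, y 0, z 60 mm of the box, axes as the box's, with 10 mm play each way in x and y.
- tongue_tip (a point): Middle of the lower edge of the free end of the yellow cover's tongue: x -100, y 0, z 0 mm of the cover, axes as the cover's. The tongue is 60 mm wide, 6 mm thick, flush with the plate's underside, and sticks out 40 mm from the middle of its -x edge.
- plain_cover: Plain blue cover without tongue, loose, 150 (x) x 100 (y) x 8 mm with the same black grip block; lies flat beside the yellow one, on either side. Origin: centre of its underside. Leave it alone.
Mind the look-alikes: they are no part of the job. Several things look just like the tongue_cover: the one meant starts nearest to the robot's base.

How it is judged (in metres and radians):
On the way:
1. the tongue's end is under the lip while the cover is still tilted by more than 6 degrees (x of tongue_tip in the frame of filter_box between -0.095 and -0.065 m and y of tongue_tip in the frame of filter_box between -0.05 and 0.05 m and z of tongue_tip in the frame of filter_box between 0.055 and 0.08 m and angle between tongue_cover's own z axis and vertical above 0.105 rad), for 0.1 s.
At the end, for the whole second after the job is handed in: Yellow cover let go and at rest, flat (within 3.4 degrees) on the ledge (underside within 5 mm of it, tongue end 6 mm), tongue end at least 5 mm in under the lip, within the frame (anywhere in its play, turned under 14 degrees); blue cover within 30 mm of its start (x of tongue_tip in the frame of filter_box between -0.095 and -0.065 m and y of tongue_tip in the frame of filter_box between -0.05 and 0.05 m and z of tongue_tip in the frame of filter_box below 0.066 m and z of tongue_cover in the frame of filter_box between 0.055 and 0.065 m and angle between tongue_cover's own z axis and vertical below 0.06 rad and angle between the x axis of tongue_cover and the x axis of filter_box, either way round below 0.25 rad and linear speed of tongue_cover below 0.02 m/s and angular speed of tongue_cover below 0.15 rad/s and distance of plain_cover from where it was at the start of the episode below 0.03 m); the robot touches nothing.
It fails at once if the plain blue cover is moved by more than 30 mm (distance of plain_cover from where it was at the start of the episode above 0.03 m).
It also fails if it takes over 40 s, if anything falls off the work surface, if the arm or the gripper's body presses on something with over 40 N, if the wrist force passes 120 N, or if a joint passes its speed limit or range.

## Working session

There is one attempt and no reset: what is moved stays moved. The work goes in short steps, each a Python script; the robot and the scene stay as the last script left them, time stands still between calls to the robot, and variables do not carry over. Pictures are saved under pics/ and viewed, at most 10 in all, crops included, and the job is handed in when it is done.

```bash
mkdir -p pics; ls
python3 - <<'E'
from plant import bot,cams
import cv2
for n in("scene","top"):
    cv2.imwrite(f"pics/{n}0.png",cams.snapshot(n)[:,:,::-1]); i=cams.camera_info(n); print(n,i)
print(bot.state()['tcp_rot'],bot.state()['t'])
E
```

```text
pics
scene {'vertical_fov': 47.34990441187905, 'cx': 278.8140351797454, 'cy': 214.53751158736168, 'extrinsics': array([[ 1.47901978e-01,  9.88732548e-01,  2.30857962e-02,
        -1.14668395e+02],
       [ 5.31030291e-01, -5.96998928e-02, -8.45247155e-01,
        -2.36840310e+02],
       [-8.34345153e-01,  1.37272983e-01, -5.33876665e-01,
         1.73214766e+03],
       [ 0.00000000e+00,  0.00000000e+00,  0.00000000e+00,
         1.00000000e+00]])}
top {'vertical_fov': 42.53880961960868, 'cx': 287.34606936235474, 'cy': 209.79261913245622, 'extrinsics': array([[-2.91479459e-02, -9.99556672e-01, -6.07095942e-03,
         5.20778306e+01],
       [-9.93460773e-01,  2.96398624e-02, -1.10259564e-01,
         5.43606556e+02],
       [ 1.10390625e-01,  2.81742024e-03, -9.93884285e-01,
         1.30144995e+03],
       [ 0.00000000e+00,  0.00000000e+00,  0.00000000e+00,
         1.00000000e+00]])}
[ 9.74375066e-01  2.24927764e-01 -8.68045176e-05 -8.51063069e-04] 0.1
```

View pics/top0.png

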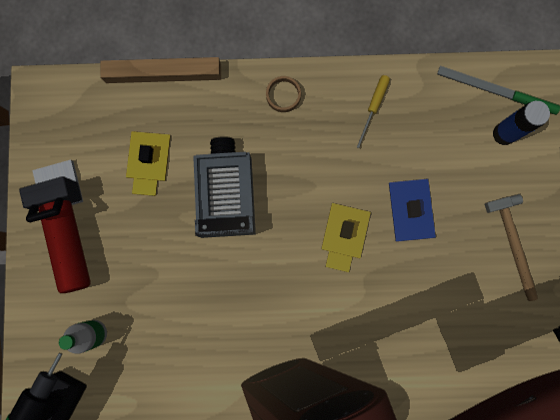

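View pics/scene0.png

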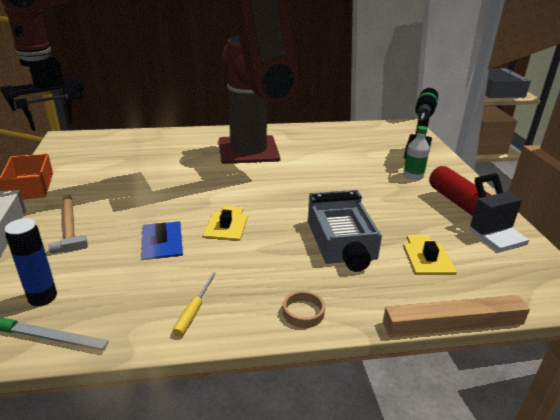

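Two yellow covers could be taken for the target: top view (346,232) and (148,158). The first is nearer the base (bottom of the picture), with the blue cover (412,210) beside it. I'll measure it and check it in a crop.

```bash
cat > h.py <<'E'
import numpy as np, cv2
from plant import bot,cams
from scipy.spatial.transform import Rotation as R
def K(i): 
    f=210/np.tan(np.radians(i['vertical_fov']/2)); return np.array([[f,0,i['cx']],[0,f,i['cy']],[0,0,1]])
def back(i,px,z):
    px=np.atleast_2d(px).astype(float); E=i['extrinsics']; Rm,t=E[:3,:3],E[:3,3]; c=-Rm.T@t
    d=np.c_[px,np.ones(len(px))]@np.linalg.inv(K(i)).T@Rm
    return c+d*((z-c[2])/d[:,2])[:,None]
def proj(i,P):
    E=i['extrinsics']; q=(np.atleast_2d(P)@E[:3,:3].T+E[:3,3])@K(i).T; return q[:,:2]/q[:,2:]
def yellow(img):
    h=cv2.cvtColor(img,cv2.COLOR_RGB2HSV); return cv2.inRange(h,(22,170,90),(34,255,255))
def cover(img,i,z=8,near=None):
    """list of (area, rect centre, size, angle) of yellow blobs in world at height z"""
    n,l,s,c=cv2.connectedComponentsWithStats(yellow(img)); out=[]
    for k in range(1,n):
        if s[k,4]<300: continue
        v,u=np.nonzero(l==k); P=back(i,np.c_[u,v],z)[:,:2].astype(np.float32)
        r=cv2.minAreaRect(P); out.append((s[k,4],c[k].round(),np.round(r[0],1),np.round(r[1],1),r[2],P.mean(0).round(1)))
    return out
E
python3 - <<'E'
from h import *
im=cv2.imread('pics/top0.png'); i=cams.camera_info('top')
for o in cover(im[:,:,::-1],i): print(o)
a=cv2.resize(im[125:250,180:280],None,fx=4.6,fy=4.6,interpolation=cv2.INTER_CUBIC)
b=cv2.resize(im[190:280,310:380],None,fx=4.6,fy=4.6,interpolation=cv2.INTER_CUBIC)
c=np.zeros((575,790,3),np.uint8); c[:a.shape[0],:a.shape[1]]=a; c[:b.shape[0],465:465+b.shape[1]]=b
cv2.imwrite('pics/crop1.png',c)
print(back(i,[[224,195],[412,210]],75))
E
```

```text
(np.int32(317), array([379.,  93.]), array([ 841.7, -207.1]), array([22.4, 99.4]), 66.24928283691406, array([ 841.7, -206.9], dtype=float32))
(np.int32(1775), array([147., 162.]), array([676.5, 389.4]), array([ 98.6, 157.6]), 83.24616241455078, array([679.1, 389.1], dtype=float32))
[[ 580.06916478  186.44423593   75.        ]
 [ 530.58215868 -260.81947324   75.        ]]
```

View pics/crop1.png

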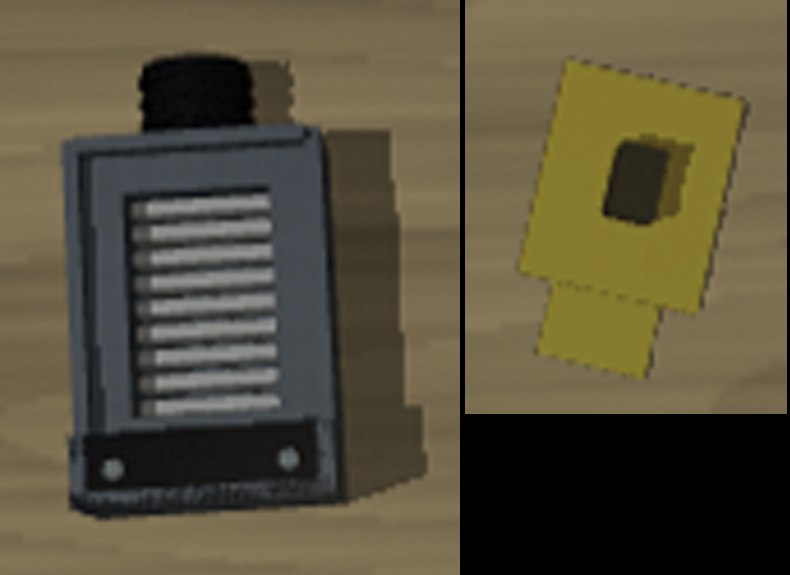

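The crop shows the right one: yellow plate with its tongue down, and a free view of the box with the black lip at the robot's end. Now I'll fit the poses.

```bash
sed -i 's/(22,170,90),(34,255,255)/(22,140,70),(36,255,255)/' h.py
python3 - <<'E'
from h import *
from scipy.optimize import least_squares
im=cv2.imread('pics/top0.png'); i=cams.camera_info('top')
hsv=cv2.cvtColor(im,cv2.COLOR_BGR2HSV); print(hsv[215,345],hsv[260,340],hsv[300,340])
def fit(px,M,x0):
    M=np.array(M,float)
    def w(p): return np.c_[M[:,:2]@R.from_euler('z',p[2]).as_matrix()[:2,:2].T+p[:2],M[:,2]]
    s=least_squares(lambda p:(proj(i,w(p))-px).ravel(),x0,x_scale=[100,100,1],loss='soft_l1'); 
    print(s.x, (proj(i,w(s.x))-px).round(1).tolist())
c=lambda a,ox,oy:np.array(a)/4.6+[ox-.4,oy-.4]
fit(c([[65,140],[318,126],[85,434],[318,421],[85,487],[318,478]],180,125),[[98,68,78],[98,-68,78],[-60,60,90],[-60,-60,90],[-90,60,90],[-90,-60,90]],[570,180,0])
fit(c([[568-465,60],[747-465,101],[519-465,272],[699-465,314],[536-465,352],[647-465,377]],310,190),[[60,50,8],[60,-50,8],[-60,50,8],[-60,-50,8],[-100,30,6],[-100,-30,6]],[480,-100,-.2])
for o in cover(im[:,:,::-1],i): print(o)
E
```

```text
[ 26 169 134] [ 26 167 134] [ 22  82 133]
[5.84436233e+02 1.88837933e+02 2.23177962e-02] [[-0.7, -0.8], [0.7, -0.6], [-0.4, -0.1], [-0.1, 0.1], [0.1, 1.1], [0.4, 0.4]]
[ 4.92391630e+02 -1.09243376e+02 -2.63619036e-01] [[0.0, -0.5], [-0.0, -0.2], [-0.1, -0.0], [-0.0, 0.2], [0.3, 0.2], [-0.2, 0.4]]
(np.int32(367), array([379.,  93.]), array([ 841.4, -207.4]), array([ 25.3, 102.8]), 66.78633880615234, array([ 841.7, -207.3], dtype=float32))
(np.int32(1948), array([147., 162.]), array([677.2, 389.6]), array([ 99.7, 159.9]), 83.1614990234375, array([681. , 388.2], dtype=float32))
(np.int32(2094), array([344., 236.]), array([ 473. , -102.9]), array([ 99.7, 158.9]), 74.94393157958984, array([ 477.7, -104. ], dtype=float32))
```

```bash
cat >> h.py <<'E'
BOX=(np.array([584.4,188.8,0]),0.022); COV=(np.array([492.4,-109.2,0]),-0.264)
GT=R.from_euler('z',np.pi)*R.from_matrix(np.diag([1.,-1,-1]))   # tool in cover
def tool(p,yaw,tilt=0): # TCP pose for a cover origin p, tongue end low by tilt (deg)
    r=R.from_euler('z',yaw)*R.from_euler('y',-tilt,degrees=True)
    return (p+r.apply([0,0,198])).tolist(),(r*GT).as_quat().tolist()
def tip(x,z,tilt,y=0): # TCP pose with tongue tip at box coords
    rb=R.from_euler('z',BOX[1]); c=np.array([x,y,z])+R.from_euler('y',-tilt,degrees=True).apply([100,0,0])
    return tool(BOX[0]+rb.apply(c),BOX[1],tilt)
E
python3 - <<'E'
from h import *
for a in [tool(COV[0]+[0,0,100],COV[1]),tip(-45,130,13),tip(-80,66,13),tip(-80,61,0)]: print(np.round(bot.solve_ik(*a),2))
up=lambda z:tool(COV[0]+[0,0,z],COV[1])
bot.movep(*up(90)); 
w=cams.camera_info('wrist'); im=cams.snapshot('wrist'); cv2.imwrite('pics/w1.png',im[:,:,::-1])
M=[[60,50,8],[60,-50,8],[-60,50,8],[-60,-50,8],[-100,30,6],[-100,-30,6],[20,13,44],[20,-13,44],[-20,13,44],[-20,-13,44]]
P=R.from_euler('z',COV[1]).apply(M)+COV[0]
o=im[:,:,::-1].copy()
for q in proj(w,P): cv2.circle(o,tuple(int(v) for v in np.clip(q.round(),-999,999)),3,(255,0,255),1)
cv2.imwrite('pics/w1.png',o); s=bot.state(); print(s['t'],s['tcp_pos'])
E
```

```text
[-0.37  0.04  1.94 -0.    1.17 -1.68]
[ 0.19  0.18  1.69 -0.04  1.04 -1.38]
[ 0.2   0.18  1.83 -0.05  0.91 -1.36]
[ 0.18  0.38  1.62 -0.    1.14 -1.41]
2.0167 [ 492.58808686 -109.97446273  288.34961415]
```

View pics/w1.png

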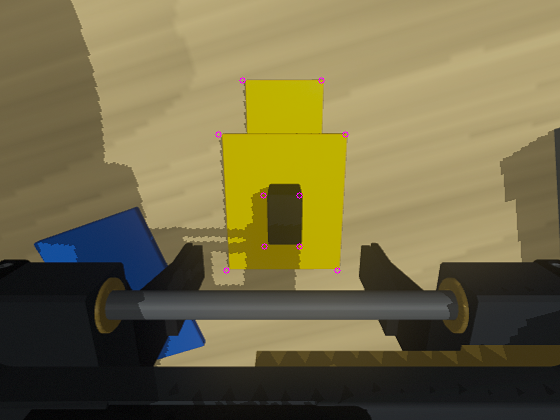

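The wrist view shows the yellow tongue cover with my projected corners within about 3 px of its edges (tongue end 243–323, row 80), so the position is good to about 2 mm. The blue cover (lower left) is clear of the fingers. I'll grasp it, lift, and check it in the hand.

Run:
```python
from h import *
up=lambda z:tool(COV[0]+[0,0,z],COV[1])
bot.move_linear(*up(0),rate=100,stop_force=15)
print(bot.state()['tcp_pos'])
bot.clamp(squeeze=40); s=bot.state(); print(s['finger_gap'],s['gripper_force'],s['wrist_force'])
bot.move_linear(*up(110),rate=150)
bot.movep(*tip(-42,140,13))
s=bot.state(); print(s['t'],s['finger_gap'],s['tcp_pos'],tip(-42,140,13)[0],s['wrist_force'])
w=cams.camera_info('top'); im=cams.snapshot('top')
w2=cams.camera_info('scene'); im2=cams.snapshot('scene')
w3=cams.camera_info('wrist'); im3=cams.snapshot('wrist')
rt=R.from_quat(s['tcp_rot']); rc=rt*GT.inv(); pc=s['tcp_pos']-rc.apply([0,0,198])
M=[[60,50,8],[60,-50,8],[-60,50,8],[-60,-50,8],[-100,30,6],[-100,-30,6]]
P=rc.apply(M)+pc
B=R.from_euler('z',BOX[1]).apply([[98,68,78],[98,-68,78],[-60,60,90],[-60,-60,90],[-90,60,90],[-90,-60,90]])+BOX[0]
def ov(i,im,box,f):
    x0,y0,x1,y1=box; o=cv2.resize(im[y0:y1,x0:x1,::-1],None,fx=f,fy=f,interpolation=cv2.INTER_CUBIC)
    for Q,c in((P,(255,0,255)),(B,(0,255,0))):
        for q in proj(i,Q): 
            q=(q-[x0,y0]+.5)*f
            if abs(q).max()<2000: cv2.circle(o,tuple(int(v) for v in q),3,c,1)
    return o
c=np.zeros((600,800,3),np.uint8)
a=ov(w2,im2,(270,150,410,290),2.8); c[:a.shape[0],:a.shape[1]]=a[:, :400]
b=ov(w3,im3,(0,0,560,420),.71); c[:b.shape[0],400:400+b.shape[1]]=b
d=ov(w,im,(170,120,290,260),1.45); c[395:395+d.shape[0],400:400+d.shape[1]]=d
cv2.imwrite('pics/c2.png',c)
```

```text
[ 492.83183735 -109.37054935  198.6585519 ]
0.2923928361505216 39.99635179527104 [ 0.36951745  0.64547476 -0.12182698]
6.2333 0.29408028081595616 [595.16538731 187.98616992 354.6499482 ] [595.2940608239477, 189.0397080122674, 355.4203782618631] [-0.19586544 -0.16067179 -2.64052385]
```

View pics/c2.png

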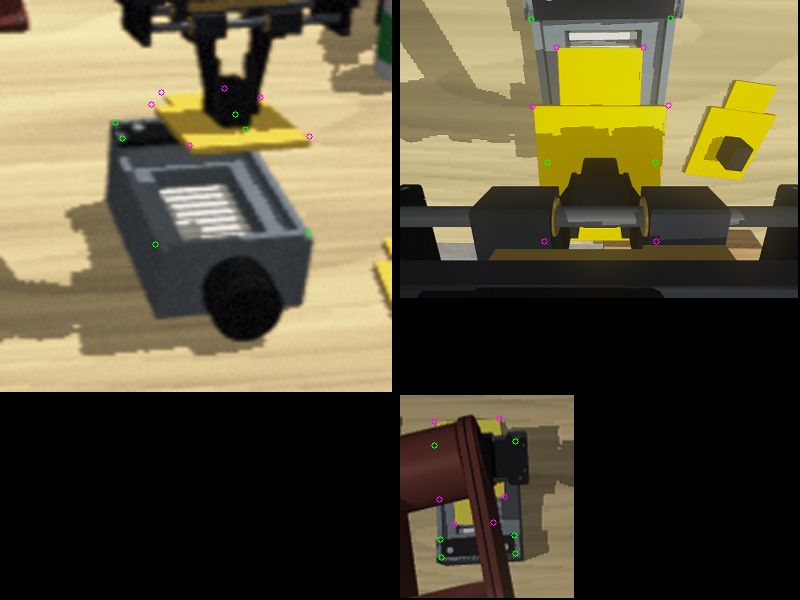

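The cover sits in the hand as predicted (finger gap 25.5 mm, tongue end and plate corners on the marks in the wrist view), and the lip edge coincides with its marks. Next: lower, hook and swing down.

Run:
```python
from h import *
def go(a,rate,sf=None):
    r=bot.move_linear(*a,rate=rate,stop_force=sf); s=bot.state()
    print(r,round(s['t'],2),s['wrist_force'].round(1),(s['tcp_pos']-np.array(a[0])).round(1)); return r
ok=not go(tip(-44,67,13),80,12)
ok=ok and not go(tip(-80,67,13),50,12)
bot.sleep(.4)
if ok:
    for z,t in((65,10),(64,7),(63,4),(62,1.5),(61.5,0)):
        if go(tip(-80,z,t),40,15): break
s=bot.state()
rc=R.from_quat(s['tcp_rot'])*GT.inv(); pc=s['tcp_pos']-rc.apply([0,0,198])
rb=R.from_euler('z',BOX[1]).inv()
print(rb.apply(pc-BOX[0]),rb.apply(pc+rc.apply([-100,0,0])-BOX[0]))
cv2.imwrite('pics/w3.png',cams.snapshot('wrist')[:,:,::-1])
im2=cams.snapshot('scene'); cv2.imwrite('pics/s3.png',cv2.resize(im2[150:290,270:410,::-1],None,fx=4,fy=4,interpolation=cv2.INTER_CUBIC))
```

```text
False 7.45 [ 0.  -0.3 -1.9] [0.4 0.1 0.8]
False 8.32 [ 0.  -0.1 -1.5] [0.2 0.  0.2]
False 9.18 [ 0.6 -0.1 -2.5] [ 0.2 -0.1 -0.3]
False 9.62 [-0.2  0.5 -2. ] [ 0.1 -0.  -0.2]
False 10.07 [ 0.5  0.2 -1.7] [ 0.1 -0.  -0.2]
False 10.47 [-0.1  0.4 -1.5] [ 0.1 -0.  -0.2]
False 10.78 [ 0.6  0.3 -2.3] [ 0.1 -0.1 -0.2]
[20.09567651 -0.07262729 61.34272842] [-7.99043224e+01 -5.81508812e-02  6.13422069e+01]
```

View pics/s3.png

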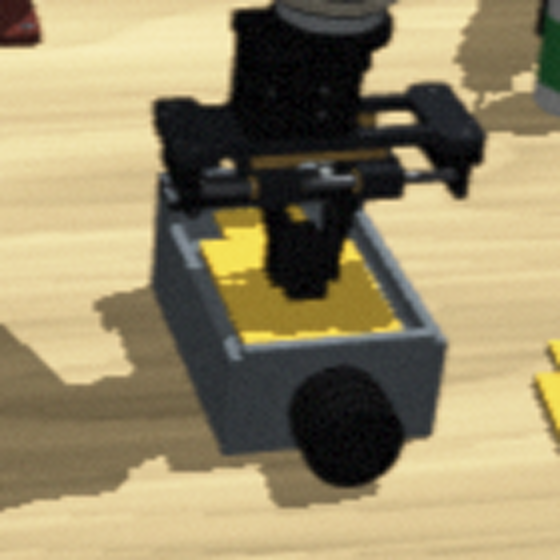

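View pics/w3.png

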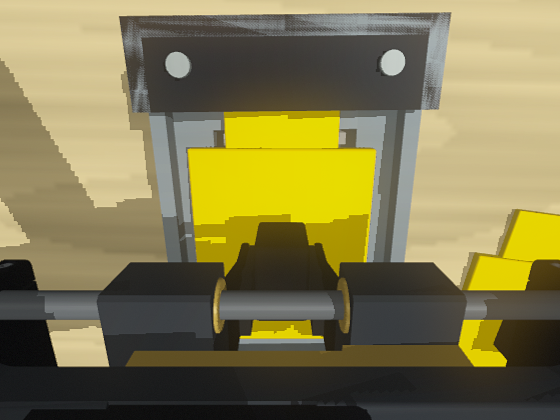

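The scene and wrist views show the cover flat in the frame, with the tongue under the black lip (tongue enters at column 225–338, row 112) and no contact force. I'll set it down, release, retreat and check.

Run:
```python
from h import *
bot.move_linear(*tip(-80,60.4,0),rate=10,stop_force=8)
bot.gripper_open(); print(bot.state()['wrist_force'].round(1))
p,q=tip(-80,60.4,0); bot.move_linear([p[0],p[1],p[2]+150],q,rate=150)
bot.movep([330,-300,420],q)
s=bot.state(); print(s['t'],s['wrist_force'].round(1))
t=cams.snapshot('top'); u=cams.snapshot('scene')
c=np.zeros((560,800,3),np.uint8)
a=cv2.resize(t[130:250,185:265,::-1],None,fx=4.6,fy=4.6,interpolation=cv2.INTER_CUBIC); c[:a.shape[0],:a.shape[1]]=a
b=cv2.resize(u[170:280,290:395,::-1],None,fx=4,fy=4,interpolation=cv2.INTER_CUBIC); c[:b.shape[0],375:375+b.shape[1]]=b
cv2.imwrite('pics/f.png',c)
for o in cover(t,cams.camera_info('top'),68): print(o)
```

```text
[0.8 0.2 0.2]
15.5 [ 0.9  0.1 -0.1]
(np.int32(369), array([379.,  93.]), array([ 821.4, -196.6]), array([24.1, 98.8]), 66.78633880615234, array([ 821.8, -196.5], dtype=float32))
(np.int32(1947), array([147., 162.]), array([664.7, 373.6]), array([ 95.2, 152.8]), 83.16151428222656, array([668.4, 372.3], dtype=float32))
(np.int32(1967), array([224., 189.]), array([594.7, 187.4]), array([136.5,  99.1]), 1.2046451568603516, array([596.4, 187.3], dtype=float32))
```

View pics/f.png

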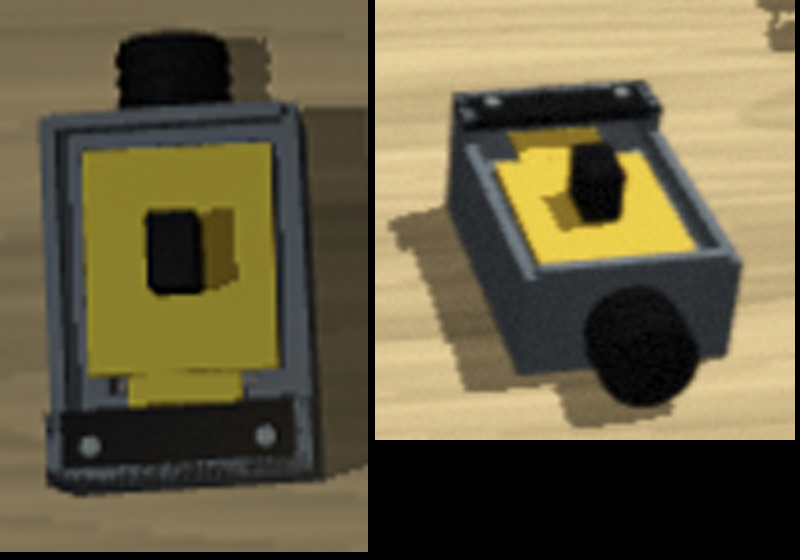

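The yellow cover lies flat in its frame with the tongue under the lip. Its far edge is at x ≈ 663 mm, against 664 mm expected, and the yaw is about 0.02 rad. The hand is clear, so I'll hand in the job.

```bash
python3 -c "
from plant import bot
print(bot.close_job())"
```

```text
the job is handed in; nothing more can be done
None
```

The yellow cover is hooked under the lip, lying flat in its frame and released, the blue cover was never touched, and the job was handed in at about 15.5 s; no verdict came back.

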